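# Set a pasta roller's shaft flat under the coupling setscrew and tighten it

## Task

The drive coupling of the pasta roller is loose on its shaft. Turn the hand crank until the flat on the shaft faces straight up at the setscrew, then use the T-handle hex key to tighten the setscrew clockwise onto the flat, pressing the key in gently and stopping once the screw is snug, without forcing it. Put the key back upright in its wooden block and leave the other things on the worktop alone.

Things in the scene. Friction and masses are not known exactly. Their poses are not given: they have to be found in the camera images.
- roller_machine: Fixed pasta roller with gear drive on one base plate, 130 x 375 mm. Origin on the worktop under the middle of the rollers; z up, x away from the robot, y along the shaft (axis at x 0, z 75 mm). Along y: crank (over +98), red and steel roller stand (86 to -86, 155 mm high), bare shaft (-86 to -112), coupling sleeve (to -166, 54 mm diameter, held still by the gearbox), grey gearbox (to -260, 124 mm high).
- shaft: Steel roller shaft, 24 mm diameter; origin on its axis, 75 mm above the machine's origin; it turns about its y axis (the machine's y). Its z axis is the outward normal of the flat: z straight up = flat squarely under the setscrew. It starts leaning 0.6 to 1.3 rad towards the robot's side (machine's -x), stays where it is left, and takes about 0.25 Nm to turn (4 to 5 N at the crank).
- shaft_flat (a point): Middle of the flat where it shows on the bare shaft between roller stand and coupling, 9 mm from the shaft axis; the flat is a bright strip on the darker shaft, 16 mm wide and cut 3 mm deep.
- crank_knob (a point): Middle of the dark wooden crank grip, on its axis; grip 22 mm diameter, 64 mm long (machine's y 109 to 173 mm, crank arm just inside of that), parallel to the shaft, spinning freely on its pin. It circles the shaft axis at 55 mm radius. The crank is clamped on the shaft up to 0.3 rad off the flat's normal either way and turns with it.
- setscrew: Dark steel setscrew, 24 mm diameter, upright in a boss (37 mm diameter) on the coupling at the machine's y -139 mm. Hexagon socket 12.8 mm across flats, 12 mm deep, mouth chamfered 1.2 mm. Origin at the centre of the socket's floor, 102 mm above the worktop; z up; x points to the middle of one of the six flats. Clockwise from above tightens. Its rounded point, hidden in the sleeve, is part of it.
- socket_mouth (a point): Centre of the socket's mouth, 12 mm above the socket's floor, level with the boss top, 114 mm above the worktop. Turning: thread drag of 0.1 to 0.16 Nm; the point meets the flat after 0.5 to 1.05 rad (the round of the shaft 0.43 rad sooner), then torque climbs: 0.1 to 0.2 Nm above the drag is snug (some 0.1 to 0.15 rad on), 0.28 above forces it. Its angle does not tell where. The thread holds.
- hex_key: Loose T-handle hex key, 107 mm long, 110 g: steel hexagon blade 12 mm across flats (slightly chamfered end), red bar handle with black ends. Origin at the middle of the blade's lower end; z up along the blade; x along the handle bar; two of the blade's corners point along x. The bar is 84 mm long (x), 16 mm thick (y), 18 mm high, from 89 to 107 mm above the origin.
- key_handle (a point): Middle of the key's handle bar, 98 mm above the blade's end.
- tool_block: Fixed wooden block, 66 x 56 mm, 45 mm high, that holds the key upright. Origin under its centre, z up.
- block_hole (a point): Centre of the floor of the block's round hole (17 mm diameter, 36 mm deep, chamfered mouth 45 mm above the worktop); the stowed key's blade end rests here, 9 mm above the worktop.
- canister: Bystander: tall pale green canister with lid, 102 mm diameter, 140 mm high; origin under its centre.
- mug: Bystander: striped mug, 92 x 127 x 95 mm; origin under it.
- glass: Bystander: drinking glass, 81 mm diameter, 93 mm high, at the back under the wall cabinets.
Mind the look-alikes: they are no part of the job. Of the things that look like the hex_key, the larger one is meant. What is shaped like the tool_block but pink is not meant.

How it is judged:
On the way, in this order (a step that is already met when the one before it is completed fails the run):
1. the shaft's flat faces up at the setscrew (within 0.14 rad) (angle between shaft's own z axis and vertical below 0.14 rad), for 0.2 s.
2. the key's blade is at least 8 mm deep in the setscrew's socket (z of hex_key in the frame of socket_mouth below -0.008 m and horizontal distance between hex_key and socket_mouth below 0.004 m and angle between the z axis of hex_key and the z axis of setscrew, either way round below 0.12 rad), for 0.2 s.
3. the setscrew is snug: its point bears on the shaft with 10 N or more, the flat still facing it (within 0.16 rad) (contact force between setscrew_point_c0 and shaft above 10 N and angle between shaft's own z axis and vertical below 0.16 rad), for 0.3 s.
At the end, for the whole second after the job is handed in: The setscrew still bears on the shaft's flat with at least 9 N, the flat faces up within 0.16 rad, and the key stands released and at rest in the block's hole (blade end within 6 mm of the hole's centre and 5 mm of its floor) (contact force between setscrew_point_c0 and shaft above 9 N and angle between shaft's own z axis and vertical below 0.16 rad and horizontal distance between hex_key and block_hole below 0.006 m and z of hex_key in the frame of block_hole below 0.005 m and angle between hex_key's own z axis and vertical below 0.2 rad and linear speed of hex_key below 0.02 m/s); the robot touches nothing.
It fails at once if the setscrew is forced: its point bears on the shaft with more than 40 N (contact force between setscrew_point_c0 and shaft above 40 N).
It fails at once if the key is rammed into or wrenched in the socket with more than 90 N (contact force between hex_key and setscrew above 90 N).
It fails at once if a bystander is moved by more than 30 mm (distance of any of canister, mug, glass from where it was at the start of the episode above 0.03 m).
It also fails if it takes over 72 s, if anything falls off the work surface, if the arm or the gripper's body presses on something with over 40 N, if the wrist force passes 120 N, or if a joint passes its speed limit or range.

## Robot

A 6-joint arm with a two-finger parallel gripper is mounted at the origin on a cart in front of the work surface, level with it; the furniture and walls round the work are solid. World frame = base frame: x ahead of the robot, y to its left, z up, the work surface at z = 0. Lengths are in m, angles in rad, forces in N, time in s.
With the tool pointing down it reaches from about 0.425 to 0.95 m from the base axis. Payload 14.7 kg.
Tool frame: the origin (TCP) lies at the centre of the arm's flange, where the gripper is bolted on; the fingertips stand 173 mm ahead of it and the grasp point (between the pads) lies 155 mm ahead of it; z points along the fingers, y is the line along which they close (so a half turn about z gives the same grasp; the last joint's range is limited). The gripper opens to 85 mm and grips with 20 to 120 N. Pads are 22 mm wide; open, the fingers measure 114 mm over their backs; the gripper's body (76 mm by 85 mm) begins 54 mm behind the grasp point. The pads swing forward as they close: fully open they stand 13 mm farther back than shut.
Start: joints at [-1.358, 0.48, 1.596, -0, 1.065, -0.047], TCP at [0.167, -0.628, 0.405] pointing down, gripper open.
Joint ranges: [-2.75, 2.75], [-0.82, 2.05], [0.23, 2.67], [-1.56, 4.7], [0.09, 2.69], [-2.92, 2.92]. Speed limits (rad/s): [1.89, 1.89, 2.39, 3.01, 3.01, 3.01].

## Interface

Orientations are given as a unit quaternion [x, y, z, w].
In Python, from bench import ctrl gives the robot as it stands. The module is installed in compiled form; this text tells all that it offers.
- The arm moves only by the tool step_arm, never from a script. Its argument "moves" is a list of rows, each a list of 3 entries, a list of its own where there are three numbers: the turn, a rotation vector about the tool's x, y, z in degrees, then the shift along the tool's x, y, z in cm, then the closure, from -1 (fully open) to 1 (shut). In form: [[[ax, ay, az], [x, y, z], gripper], ...]. A call has 1 to 8 rows; each row is the pose to reach, as a shift and turn from the pose commanded when the call began, along the tool's axes at that moment; what a row does not reach only later rows make up. A row lasts 1/12 s, in which the tool goes at most 41.7 mm and 7.16 degrees, less where a joint would pass 70% of its speed; a pose out of reach is approached as far as the arm can. A call with a gripper value outside its range is refused whole. The fingers move at their own pace and stop on an object; the grip force is fixed at half the most. Time passes only in rows, so rows that repeat a pose let the fingers close. It gives the time, the measured TCP pose, the force, the opening and the grip force at its end, in the units of the state.
- ctrl.observe(): the state, without advancing time (a new reading comes with each control period).
- ctrl.camera(name): name is "side" or "top"; returns the picture (400x640x3 uint8, blue, green, red); there is no depth.
- ctrl.camera_info(name): a dict with "intrinsics" (3x3 intrinsics, pixels), "distortion" ([k1, k2, p1, p2, k3] as OpenCV has them; the pictures are not rectified), "R" (3x3) and "t" (3): a world point X has camera coordinates R X + t. Camera axes: x right, y down, z forward; pixel columns grow to the right and rows downward; lengths in m; the calibration is good to about 2 mm. A picture is of the moment at which its call begins. camera_info takes no time and is no camera call.
- ctrl.hand_in(): hands the job in; it is judged then, once.
Trained networks look in the newest picture that a camera, given by its name, has taken for a name from the list of things; names that differ only in an ending like _2 or _b are one class to them, and where a whole thing is asked for, a point or a joint stands for the part that bears it (a point fixed in the world has none). Each returns a list of dicts, best first, with "p" (0 to 1); they miss things now and then, are a little off and sometimes report something else, mostly with a low value. They report only what shows in the picture. A call takes as long as a camera call. They do not tell look-alikes from the thing itself.
- ctrl.boxes_of(camera, thing): "rect" ([left, top, width, height] in pixels, round what is visible of it).
- ctrl.silhouettes(camera, thing): "pixels" (400x640 bool, what is visible of it) and "rect" ([left, top, width, height] in pixels, round what is visible of it).
- ctrl.spot_point(camera, thing): "at" ([column, row] in pixels: a listed point, or the origin of a listed thing).
The state is a dict: "time": time; "qpos": joint angles; "qvel": joint speeds; "joint_efforts": joint torques, N m; "ee_pos": TCP position; "tool_rot": TCP orientation; "ft_force": force on the tool from outside, world axes, zero at the start; "wrist_torque": the same for the moment, N m; "gripper_width": opening from 0.0 (shut) to 1.0 (fully open); "grasp_force": force on a finger pad.
Only numpy, scipy, OpenCV 4.12 (cv2) and the standard library are available. Lean on these libraries where they do the work, as an engineer would, in place of code of your own. Each camera call takes 0.05 s, during which the arm holds its last target. There are 200 camera calls.

## Working session

There is one attempt and no reset: what is moved stays moved. The work goes in short steps, Python scripts to look and compute and a tool call to move; the robot and the scene stay as the last step left them, time stands still between calls to the robot, and variables do not carry over. Pictures are saved under pics/ and viewed, at most 11 in all, crops included, and the job is handed in when it is done.

Besides the shell and the picture viewer there is one more tool, called after "Call:" as name(argument=value, ...) on one line, values as JSON. step_arm: Moves the arm, as the interface text tells. Its arguments: {"type":"object","properties":{"moves":{"type":"array","items":{"type":"array"}}},"required":["moves"]}

```bash
mkdir -p pics; ls
cat > h.py <<'E'
import numpy as np, cv2
from bench import ctrl
from scipy.spatial.transform import Rotation as Ro
def ray(cam,px):
    i=ctrl.camera_info(cam);K=np.array(i["intrinsics"],float);d=np.array(i["distortion"],float);R=np.array(i["R"]);t=np.array(i["t"])
    u=cv2.undistortPoints(np.array([[px]],float),K,d)[0,0]
    return -R.T@t, R.T@np.array([u[0],u[1],1.])
def at_z(cam,px,z):
    o,v=ray(cam,px); return o+v*(z-o[2])/v[2]
def tri(a,b):
    (o1,v1),(o2,v2)=ray("side",a),ray("top",b)
    A=np.stack([v1,-v2],1);s=np.linalg.lstsq(A,o2-o1,rcond=None)[0]
    p,q=o1+s[0]*v1,o2+s[1]*v2
    return (p+q)/2,np.linalg.norm(p-q)
def proj(cam,X):
    i=ctrl.camera_info(cam);R=np.array(i["R"])
    return cv2.projectPoints(np.array(X,float).reshape(-1,1,3),cv2.Rodrigues(R)[0],np.array(i["t"],float),np.array(i["intrinsics"],float),np.array(i["distortion"],float))[0][:,0]
def tool(p=None):
    s=ctrl.observe();R=Ro.from_quat(s["tool_rot"]);return s,np.array(s["ee_pos"]),R
E
python3 - <<'E'
from h import *
np.set_printoptions(precision=3,suppress=True)
for c in("side","top"):
    im=ctrl.camera(c);cv2.imwrite(f"pics/{c}0.png",im)
    i=ctrl.camera_info(c);R=np.array(i["R"]);print(c,"pos",-R.T@np.array(i["t"]),"fwd",R[2], "f",i["intrinsics"][0][0])
    for th in["crank_knob","shaft_flat","socket_mouth","key_handle","block_hole","roller_machine","hex_key","tool_block","shaft","setscrew","canister","mug"]:
        print(th,[(np.round(d["at"],1).tolist(),round(d["p"],2)) for d in ctrl.spot_point(c,th)][:4])
s=ctrl.observe();print(s)
E
```

```text
pics
side pos [0.388 0.49  1.06 ] fwd [ 0.132 -0.47  -0.873] f 397.77214049412447
crank_knob [([324.5, 301.4], 0.58)]
shaft_flat []
socket_mouth []
key_handle [([388.7, 102.9], 0.79), ([383.4, 136.7], 0.56)]
block_hole [([387.6, 129.8], 0.87), ([419.3, 143.1], 0.76)]
roller_machine [([329.0, 258.7], 0.95), ([386.6, 128.9], 0.46)]
hex_key [([384.0, 124.5], 0.5), ([380.8, 150.2], 0.43)]
tool_block [([383.2, 129.6], 0.66), ([417.0, 143.3], 0.59)]
shaft []
setscrew [([347.3, 200.9], 0.59)]
canister [([255.1, 234.0], 0.81)]
mug [([297.9, 156.4], 0.89)]
top pos [ 0.327 -0.025  1.159] fwd [ 0.194  0.012 -0.981] f 378.17182515933547
crank_knob [([228.1, 226.7], 0.47)]
shaft_flat [([312.2, 217.3], 0.63), ([222.6, 225.4], 0.29)]
socket_mouth [([328.4, 217.8], 0.61), ([327.9, 216.8], 0.44)]
key_handle [([455.9, 234.4], 0.66), ([418.7, 238.6], 0.53), ([223.4, 225.9], 0.48)]
block_hole [([446.1, 237.0], 0.91), ([435.2, 277.0], 0.8)]
roller_machine [([282.5, 217.4], 0.91)]
hex_key [([412.7, 235.6], 0.65), ([447.1, 236.1], 0.48)]
tool_block [([445.9, 242.6], 0.77), ([435.7, 276.9], 0.69)]
shaft []
setscrew [([326.4, 214.3], 0.6)]
canister [([287.9, 147.1], 0.68), ([447.9, 237.4], 0.57)]
mug [([378.8, 162.4], 0.89)]
{'time': 1.3, 'qpos': array([-1.358,  0.48 ,  1.596, -0.   ,  1.065, -0.047]), 'qvel': array([-0.001, -0.001, -0.002, -0.001,  0.001, -0.001]), 'joint_efforts': array([ -0.003, -95.05 , -43.065,  -0.   ,   0.001,  -0.   ]), 'ee_pos': array([ 0.167, -0.628,  0.405]), 'tool_rot': array([ 0.992,  0.13 , -0.   , -0.   ]), 'ft_force': array([-0.421, -0.353,  0.775]), 'wrist_torque': array([-0.023,  0.014, -0.004]), 'grasp_force': 0.0, 'gripper_width': 1.0049330343441039}
```

```bash
python3 -c "
import cv2,numpy as np
cv2.imwrite('pics/both.png',cv2.resize(np.vstack([cv2.imread('pics/side0.png'),cv2.imread('pics/top0.png')]),(480,600)))"
```

```text
(no output)
```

View pics/side0.png

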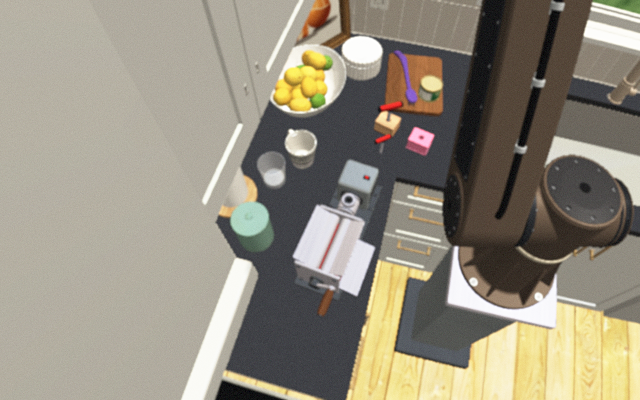

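View pics/top0.png

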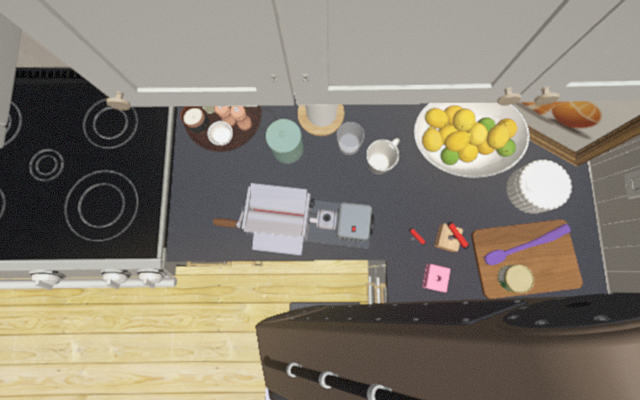

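Side view: the standing key's handle is at (390,105), in the wooden block at (388,123). The small look-alike key lies at (383,138) and the pink block is at (420,141). In the top view these are the key (457,235), small key (417,237), wooden block (450,237) and pink block (436,277). Crank grip: side (326,302), top (227,222). Next I check this in a close crop and measure.

Run:
```python
from h import *
np.set_printoptions(precision=4,suppress=True)
s=cv2.imread("pics/side0.png");t=cv2.imread("pics/top0.png")
r=lambda im,x,y,w,h,W,H:cv2.resize(im[y:y+h,x:x+w],(W,H),interpolation=cv2.INTER_CUBIC)
a=r(s,355,90,80,70,400,300);b=r(t,400,210,80,70,400,300)
c=r(s,285,150,100,75*2,400,300);d=r(t,205,175,180,90,400,300)
# keep aspect for machine
c=r(s,285,180,120,90,400,300)[:, :];d=r(t,280,185,100,75,400,300)
cv2.imwrite("pics/crop1.png",np.vstack([np.hstack([a,b]),np.hstack([c,d])]))
for n,p,q in[("key_handle",(388.7,102.9),(455.9,234.4)),("setscrew",(347.3,200.9),(326.4,214.3)),("knob",(324.5,301.4),(228.1,226.7)),("block",(383.2,129.6),(445.9,242.6)),("canister",(255.1,234),(287.9,147.1)),("machine",(329,258.7),(282.5,217.4))]:
    print(n,*tri(p,q))
print("hole z.009",at_z("top",(446.1,237),.009),at_z("side",(387.6,129.8),.009))
print("mouth",at_z("top",(328.4,217.8),.114),at_z("side",(347.3,200.9),.102))
for c in("side","top"):
  for th in("hex_key","tool_block","crank_knob","roller_machine","setscrew"):
    for m in ctrl.silhouettes(c,th)[:2]:
        P=m["pixels"]; ys,xs=np.nonzero(P); print(c,th,round(m["p"],2),m["rect"],P.sum(),xs.mean(),ys.mean(),cv2.minAreaRect(np.stack([xs,ys],1).astype(np.float32)))
```

```text
key_handle [ 0.4229 -0.3656  0.1363] 0.00572996109667815
setscrew [ 0.4765 -0.0182  0.1054] 0.008752624728000463
knob [0.4558 0.2603 0.0898] 0.012234737925015915
block [ 0.419  -0.3866 -0.0226] 0.0194614766549032
canister [0.7127 0.1033 0.0064] 0.00046885815017630553
machine [ 0.488   0.1179 -0.0022] 0.00034827327776972537
hole z.009 [ 0.4239 -0.3779  0.009 ] [ 0.4131 -0.3653  0.009 ]
mouth [ 0.4698 -0.0242  0.114 ] [ 0.4725 -0.0192  0.102 ]
side hex_key 0.55 [375.3, 102.1, 24.9, 18.5] 194 389.86082474226805 108.15979381443299 ((390.25006103515625, 106.74999237060547), (15.55634880065918, 21.920310974121094), 45.0)
side tool_block 0.71 [373.5, 111.9, 25.6, 24.5] 471 386.92356687898086 123.63906581740977 ((387.115966796875, 123.69845581054688), (24.554166793823242, 22.184906005859375), 21.037511825561523)
side tool_block 0.71 [406.4, 126.5, 26.7, 29.3] 423 419.5721040189125 141.01182033096927 ((419.6207275390625, 141.05174255371094), (20.352500915527344, 21.402952194213867), 23.198589324951172)
side crank_knob 0.62 [319.7, 288.3, 14.1, 28.8] 223 325.05381165919283 301.84304932735427 (
[... 1335 characters left out ...]
.9, 28.5, 25.1] 410 446.24634146341464 238.88048780487804 ((448.35894775390625, 237.52906799316406), (23.511716842651367, 24.413532257080078), 14.931416511535645)
top roller_machine 0.62 [214.3, 187.2, 159.3, 65.9] 6913 299.6725010849125 220.25430348618545 ((293.657470703125, 221.20089721679688), (158.44631958007812, 65.2196044921875), 6.911227226257324)
top roller_machine 0.5 [213.2, 203.6, 104.6, 23.0] 324 247.76543209876544 220.55864197530863 ((264.7762451171875, 215.24859619140625), (20.760738372802734, 104.11904907226562), 86.98721313476562)
top setscrew 0.38 [322.5, 210.2, 10.5, 12.3] 60 326.1666666666667 216.91666666666666 ((326.0, 217.0), (7.071067810058594, 8.485280990600586), 45.0)
```

View pics/crop1.png

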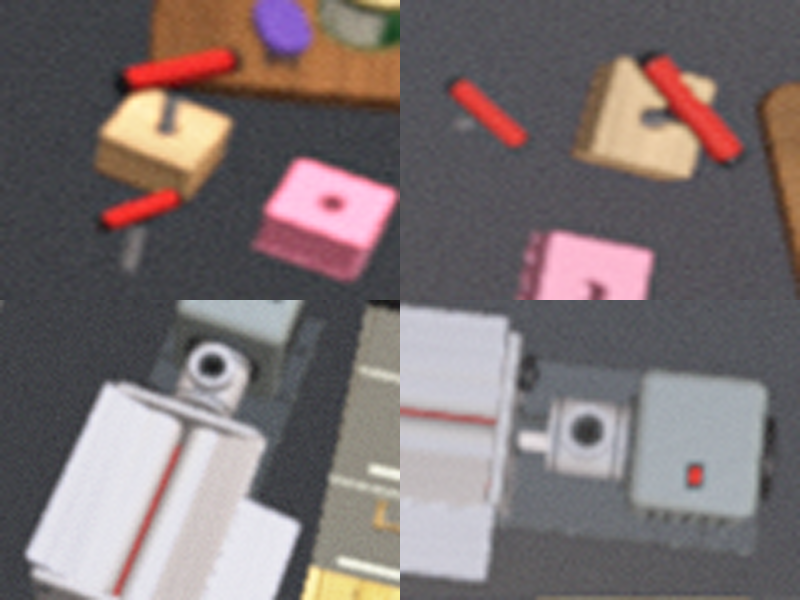

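The crop confirms the choice: the large red T-key stands in the wooden block, with its bar in the top view from (450,224) to (467,246). The small key and pink block are apart from it. The socket is at side (348.6,200.1) and top (326.8,218.3). Now I refine the positions and the shaft profile.

```bash
cat >> h.py <<'E'
np.set_printoptions(precision=4,suppress=True)
def avg(cam,n):
    return np.mean([ctrl.camera(cam).astype(float) for _ in range(n)],0)
def profile(im,M,psi,y=-.099,half=.007):
    # intensities (luma) in machine x (mm) along bare shaft, sampled at height of the shaft's upper surface 
    ya=np.array([-np.sin(psi),np.cos(psi),0]);xa=np.array([np.cos(psi),np.sin(psi),0])
    xs=np.arange(-20,20.1,1.)/1000;out=0
    g=im.mean(2).astype(np.float32)
    for yy in np.linspace(y-half,y+half,9):
        X=[M+xa*x+ya*yy+[0,0,.075] for x in xs]
        p=proj("top",X).astype(np.float32)
        out=out+cv2.remap(g,p[None,:,0],p[None,:,1],cv2.INTER_LINEAR)[0]
    return xs*1000,out/9
E
python3 - <<'E'
from h import *
for n,p,q in[("keyend black1",(380,108.7),(450.4,224)),("keyend2",(401.4,104),(466.6,246.1)),("keymid",(390.7,106.3),(458.5,235.1)),("knobmask",(325.05,301.8),(225,222.7)),("mouth",(348.6,200.1),(326.75,218.25)),("smallkey",(382.5,138.5),(416.8,237)),("pinkhole",(421.2,137.4),(438.6,278))]:
    print(n,*tri(p,q))
for c in("side","top"):
  i={"side":[(390.7,106.3),(348.6,200.1)],"top":[(458.5,235.1),(326.75,218.25)]}[c]
  print(c,"key z.107",at_z(c,i[0],.107),"mouth z.114",at_z(c,i[1],.114))
S=(at_z("top",(326.75,218.25),.114)+at_z("side",(348.6,200.1),.114))/2;S[2]=0
im=avg("top",10);np.save("top0.npy",im);ims=avg("side",4);np.save("side0.npy",ims)
psi=-.114
for psi in(-.08,-.114,-.14):
    M=S+.139*np.array([-np.sin(psi),np.cos(psi),0]);print(psi,M)
    B=[M+np.array([np.cos(psi)*x-np.sin(psi)*y,np.sin(psi)*x+np.cos(psi)*y,z]) for x,y,z in[(0,86,155),(0,-86,155),(0,-166,124),(-65,-260,0)] for x,y,z in[(x/1e3,y/1e3,z/1e3)]]
psi=-.114;M=S+.139*np.array([-np.sin(psi),np.cos(psi),0])
x,p=profile(im,M,psi);print(np.stack([x,p.round(0)],1).T.astype(int).tolist())
# views
big=cv2.resize(im[185:260,205:385].astype(np.uint8),(800,333),interpolation=cv2.INTER_CUBIC)
# overlay model outline
def W(x,y,z):return M+np.array([np.cos(psi)*x-np.sin(psi)*y,np.sin(psi)*x+np.cos(psi)*y,1e3*z])*1 if 0 else M+np.array([np.cos(psi)*x/1e3-np.sin(psi)*y/1e3,np.sin(psi)*x/1e3+np.cos(psi)*y/1e3,z/1e3])
s=800/180
for a,b in[((-65,-260,0),(-65,115,0)),((65,-260,0),(65,-86,0)),((0,-86,87),(0,-112,87)),((-18.5,-139,114),(18.5,-139,114)),((0,-157.5,114),(0,-120.5,114)),((-12,-86,75),(-12,-112,75)),((12,-86,75),(12,-112,75)),((0,109,75),(0,173,75)),((-65,-260,0),(65,-260,0))]:
    q=(proj("top",[W(*a),W(*b)])-[205,185]+.5)*s
    cv2.line(big,tuple(int(v) for v in q[0]),tuple(int(v) for v in q[1]),(0,255,0),1)
cv2.imwrite("pics/ov.png",big)
E
```

```text
keyend black1 [ 0.4502 -0.3615  0.1081] 0.002334679612814893
keyend2 [ 0.3889 -0.4022  0.1043] 0.003785811130099286
keymid [ 0.4196 -0.3821  0.1059] 0.002523593864642282
knobmask [0.4588 0.2648 0.1086] 0.0001671965466313966
mouth [ 0.4693 -0.0196  0.1076] 0.00031658147270008727
smallkey [ 0.4198 -0.2758  0.0724] 0.0018437798927623816
pinkhole [ 0.303  -0.339   0.0387] 0.002444100196119544
side key z.107 [ 0.4183 -0.3808  0.107 ] mouth z.114 [ 0.4686 -0.0161  0.114 ]
top key z.107 [ 0.4207 -0.3819  0.107 ] mouth z.114 [ 0.4686 -0.0196  0.114 ]
-0.08 [0.4797 0.1207 0.    ]
-0.114 [0.4844 0.1202 0.    ]
-0.14 [0.488  0.1197 0.    ]
[[-20, -19, -18, -17, -16, -15, -14, -13, -12, -11, -10, -9, -8, -7, -6, -5, -4, -3, -2, -1, 0, 1, 2, 3, 4, 5, 6, 7, 8, 9, 10, 11, 12, 13, 14, 15, 16, 17, 18, 19, 20], [113, 113, 112, 111, 109, 110, 113, 118, 129, 144, 159, 175, 189, 201, 209, 214, 218, 218, 217, 213, 204, 194, 180, 162, 144, 129, 120, 112, 107, 105, 103, 100, 98, 96, 96, 97, 99, 101, 104, 107, 109]]
```

View pics/ov.png

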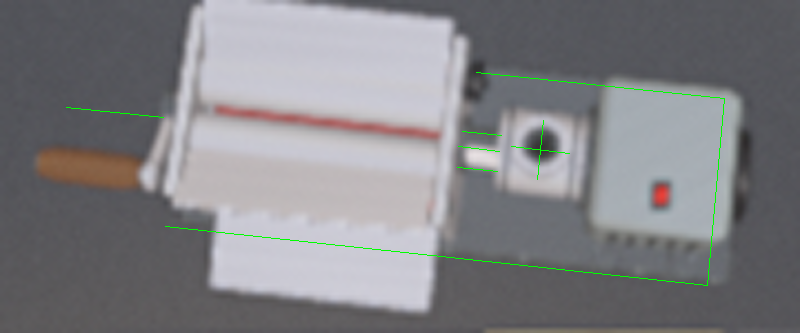

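```bash
cat >> h.py <<'E'
psi=-.114;M=np.array([.4844,.1205,0]);XA=np.array([np.cos(psi),np.sin(psi),0]);YA=np.array([-np.sin(psi),np.cos(psi),0])
def Wm(x,y,z): return M+XA*x+YA*y+np.array([0,0,z])   # machine m -> world
def Rb(b): return Ro.from_quat([np.cos(b/2),np.sin(b/2),0,0])  # tool down, tool x at yaw b
def goto(p,b,name="",base=None):
    s,e,R=tool()
    if base is not None: e,R=base
    d=R.inv()*Rb(b); print(name,"turn",np.round(d.as_rotvec(degrees=True),1).tolist(),"shift cm",np.round(100*R.inv().apply(np.array(p)-e),2).tolist())
KB=np.pi/2+psi
def knob(lean,y=.143,dz=0): return Wm(-.055*np.sin(lean),y,.075+.055*np.cos(lean)+.155+dz)
E
python3 - <<'E'
from h import *
goto([.48,-.25,.405],KB,"way")
goto(knob(.894,dz=.13),KB,"above",base=(np.array([.48,-.25,.405]),Rb(KB)))
print(knob(.894),KB)
E
```

```text
way turn [-0.0, 0.0, -68.6] shift cm [39.97, -28.51, -0.03]
above turn [0.0, 0.0, 0.0] shift cm [51.16, -8.07, 1.06]
[0.4581 0.2674 0.2644] 1.4567963267948965
```

Call:
step_arm(moves=[[[0, 0, -55], [27, -19.3, 0], -1], [[0, 0, -55], [27, -19.3, 0], -1], [[0, 0, -55], [27, -19.3, 0], -1], [[0, 0, -55], [27, -19.3, 0], -1], [[0, 0, -55], [27, -19.3, 0], -1], [[0, 0, -55], [27, -19.3, 0], -1], [[0, 0, -55], [27, -19.3, 0], -1], [[0, 0, -55], [27, -19.3, 0], -1]])

```text
time: 3.17
ee_pos: [0.3793, -0.3705, 0.4049]
tool_rot: [0.818, 0.576, 0.0, 0.0]
ft_force: [-0.1, -1.3, 0.7]
gripper_width: 0.999
grasp_force: 0.0
```

```bash
python3 -c "
from h import *
goto([.48,-.15,.405],KB)"
```

```text
turn [0.0, 0.0, -13.2] shift cm [24.15, 2.04, -0.01]
```

Call:
step_arm(moves=[[[0, 0, -13.2], [33, 2.0, 0], -1], [[0, 0, -13.2], [33, 2.0, 0], -1], [[0, 0, -13.2], [33, 2.0, 0], -1], [[0, 0, -13.2], [33, 2.0, 0], -1], [[0, 0, -13.2], [33, 2.0, 0], -1], [[0, 0, -13.2], [33, 2.0, 0], -1], [[0, 0, -13.2], [33, 2.0, 0], -1], [[0, 0, -13.2], [33, 2.0, 0], -1]])

```text
time: 3.83
ee_pos: [0.5111, -0.067, 0.405]
tool_rot: [0.748, 0.663, 0.0, 0.0]
ft_force: [1.4, 0.0, 0.1]
gripper_width: 0.999
grasp_force: 0.0
```

```bash
python3 -c "
from h import *
goto(knob(.894,dz=.12),KB)"
```

```text
turn [0.0, -0.0, -0.4] shift cm [32.57, -9.29, 2.05]
```

Call:
step_arm(moves=[[[0, 0, -0.4], [32.6, -9.3, 2], -1], [[0, 0, -0.4], [32.6, -9.3, 2], -1], [[0, 0, -0.4], [32.6, -9.3, 2], -1], [[0, 0, -0.4], [32.6, -9.3, 2], -1], [[0, 0, -0.4], [32.6, -9.3, 2], -1], [[0, 0, -0.4], [32.6, -9.3, 2], -1], [[0, 0, -0.4], [32.6, -9.3, 2], -1], [[0, 0, -0.4], [32.6, -9.3, 2], -1]])

```text
time: 4.5
ee_pos: [0.4578, 0.2614, 0.3852]
tool_rot: [0.746, 0.666, 0.0, 0.0]
ft_force: [1.3, -0.3, 0.7]
gripper_width: 1.002
grasp_force: 0.0
```

```bash
python3 -c "
from h import *
goto(knob(.894),KB)
im=ctrl.camera('side');cv2.imwrite('pics/s1.png',im[200:400,200:440])
for c in('side','top'):
  if c=='top':ctrl.camera(c)
  print(c,[(d['at'],d['p']) for d in ctrl.spot_point(c,'crank_knob')][:2])
print(proj('side',[knob(.894)-[0,0,.155]]),proj('top',[knob(.894)-[0,0,.155]]))
"
```

```text
turn [0.0, -0.0, 0.0] shift cm [0.6, -0.04, 12.08]
side [([322.6, 300.5], 0.63)]
top [([311.5, 217.6], 0.65), ([224.2, 225.4], 0.62)]
[[325.0988 302.8783]] [[223.9419 222.9137]]
```

View pics/s1.png

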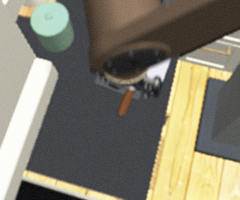

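The view shows the gripper above the crank, with the grip end showing below it at side pixel ~(325,302), as predicted. Descending.

Call:
step_arm(moves=[[[0, 0, 0], [0.6, 0, 6], -1], [[0, 0, 0], [0.6, 0, 10], -1], [[0, 0, 0], [0.6, 0, 12], -1], [[0, 0, 0], [0.6, 0, 12], -1], [[0, 0, 0], [0.6, 0, 12], 1], [[0, 0, 0], [0.6, 0, 12], 1], [[0, 0, 0], [0.6, 0, 12], 1], [[0, 0, 0], [0.6, 0, 12], 1]])

```text
time: 5.37
ee_pos: [0.4601, 0.2654, 0.2673]
tool_rot: [0.746, 0.666, 0.002, 0.0]
ft_force: [-0.1, -0.5, 0.9]
gripper_width: 0.458
grasp_force: 0.0
```

Call:
step_arm(moves=[[[0, 0, 0], [0, 0, 0], 1], [[0, 0, 0], [0, 0, 0], 1], [[0, 0, 0], [0, 0, 0], 1]])

```text
time: 5.62
ee_pos: [0.459, 0.2656, 0.2662]
tool_rot: [0.746, 0.666, 0.001, -0.0]
ft_force: [-5.5, 3.2, 8.9]
gripper_width: 0.234
grasp_force: 58.3
```

```bash
python3 -c "
from h import *
s,e,R=tool();print(s['time'],e,s['ft_force'],s['gripper_width'],s['grasp_force'])
im=avg('top',4);x,p=profile(im,M,psi);print(p.round().astype(int))
for l in(.894,.7,.5,.28): goto(knob(l),KB,l,base=(knob(.894),Rb(KB)))
"
```

```text
5.6167 [0.459  0.2656 0.2662] [-5.492   3.2449  8.8891] 0.23402121514173269 58.32927703857422
[116 115 115 113 112 112 115 120 131 146 162 177 191 203 211 216 220 220
 219 215 206 196 183 165 147 132 123 115 110 107 105 103 101  98  98 100
 102 104 106 109 111]
0.894 turn [0.0, 0.0, 0.0] shift cm [0.0, 0.0, 0.0]
0.7 turn [0.0, 0.0, 0.0] shift cm [-0.0, 0.74, -0.76]
0.5 turn [0.0, 0.0, 0.0] shift cm [0.0, 1.65, -1.38]
0.28 turn [0.0, 0.0, 0.0] shift cm [0.0, 2.77, -1.84]
```

Call:
step_arm(moves=[[[0, 0, 0], [0, 0.35, -0.4], 1], [[0, 0, 0], [0, 0.74, -0.76], 1], [[0, 0, 0], [0, 1.18, -1.08], 1], [[0, 0, 0], [0, 1.65, -1.38], 1], [[0, 0, 0], [0, 2.15, -1.62], 1], [[0, 0, 0], [0, 2.46, -1.74], 1], [[0, 0, 0], [0, 2.46, -1.74], 1], [[0, 0, 0], [0, 2.46, -1.74], 1]])

```text
time: 6.48
ee_pos: [0.4828, 0.2629, 0.2845]
tool_rot: [0.746, 0.666, 0.0, -0.001]
ft_force: [-16.6, 3.0, 34.4]
gripper_width: 0.234
grasp_force: 62.7
```

```bash
cat > fit.py <<'E'
from h import *
from scipy.optimize import least_squares
from scipy.ndimage import gaussian_filter1d
cx=-.14+0
def model(th,x0,bg,xs,w=1):
    # coarse edges on z=75 plane: left edge and right edge of flat
    t=T
    e=[12*np.sin(-th+s*.7297)+12*np.cos(-th+s*.7297)*t for s in(-1,1)]
    return [v+x0 for v in e]
o=ray("top",(320,200))[0]; Sx=Wm(0,-.099,.075); t3=(Sx-o); T=-( -(t3@XA))/ -t3[2] if 0 else (t3@XA)/(-t3[2])
def edges(p,xs):
    # half level crossings of bright strip
    k=p.argmax(); pk=p[k]
    l=p[:max(k-7,1)+1].min() if 0 else p[max(k-14,0):k].min(); r=p[k:k+12].min()
    hl=(pk+l)/2;hr=(pk+r)/2
    i=k
    while p[i]>hl:i-=1
    a=xs[i]+(hl-p[i])/(p[i+1]-p[i])
    i=k
    while p[i]>hr:i+=1
    b=xs[i-1]+(p[i-1]-hr)/(p[i-1]-p[i])
    return a,b
E
python3 - <<'E'
from fit import *
print("T",T)
x,p=profile(np.load("top0.npy"),M,psi);print("start",edges(p,x))
s,e,R=tool();print(s['time'],e,s['ft_force'],s['wrist_torque'])
im=avg('top',8);np.save("top1.npy",im);x,p=profile(im,M,psi);print("now",edges(p,x));print(p.round().astype(int))
k=e-[0,0,.155]-M;print("knob lean",np.arctan2(-k@XA,k[2]-.075),"r",np.hypot(k@XA,k[2]-.075))
for th in(.9,.8,.7,.65,.6,.5,.4,.3,.2,.1,.05,0,-.05,-.1,-.2):print(th,np.round(model(th,0,0,x),2))
E
```

```text
T 0.12876740785008178
start (np.float64(-9.686696887016296), np.float64(3.0320998653769493))
6.4833 [0.4828 0.2629 0.2845] [-16.6475   3.027   34.3593] [ 0.2926  2.7005 -0.2075]
now (np.float64(-8.036101162433624), np.float64(9.413230985403061))
[116 116 116 115 114 112 111 110 115 124 136 155 176 195 208 219 227 230
 232 234 234 235 235 235 234 231 223 214 200 179 159 139 122 106  99  99
  99 102 106 110 112]
knob lean 0.3151661911041507 r 0.057372307866523545
0.9 [-12.07  -0.51]
0.8 [-11.93   0.7 ]
0.7 [-11.66   1.9 ]
0.65 [-11.49   2.5 ]
0.6 [-11.28   3.08]
0.5 [-10.79   4.24]
0.4 [-10.19   5.35]
0.3 [-9.49  6.4 ]
0.2 [-8.69  7.4 ]
0.1 [-7.81  8.32]
0.05 [-7.34  8.74]
0 [-6.85  9.15]
-0.05 [-6.34  9.54]
-0.1 [-5.82  9.9 ]
-0.2 [-4.73 10.54]
```

Run:
```python
from h import *
im=np.load("top1.npy");g=im.mean(2).astype(np.float32)
def prof(y0,y1,z,r):
    out=0
    for y in np.linspace(y0,y1,7):
        p=proj("top",[Wm(x/1e3,y,z) for x in r]).astype(np.float32);out=out+cv2.remap(g,p[None,:,0],p[None,:,1],cv2.INTER_CUBIC)[0]
    return out/7
r=np.arange(-40,41,2.)
for a,b,z in[(-.119,-.115,.075),(-.1645,-.160,.075),(-.141,-.137,.114),(-.108,-.102,.075),(-.096,-.09,.075)]:
    print(a,b,prof(a,b,z,r).round().astype(int).tolist())
# along y at mouth
r2=np.arange(-175,-100,2.);p=proj("top",[Wm(0,y/1e3,.114) for y in r2]).astype(np.float32);print(r2[0],cv2.remap(g,p[None,:,0],p[None,:,1],cv2.INTER_CUBIC)[0].round().astype(int).tolist())
```

```text
-0.119 -0.115 [116, 115, 116, 117, 116, 115, 115, 115, 123, 136, 146, 156, 164, 169, 170, 171, 173, 174, 173, 170, 170, 169, 169, 168, 168, 168, 169, 170, 169, 167, 163, 155, 147, 138, 127, 117, 111, 109, 113, 114, 114]
-0.1645 -0.16 [115, 116, 116, 115, 114, 112, 113, 120, 134, 151, 164, 171, 175, 176, 177, 178, 178, 177, 176, 177, 179, 180, 180, 180, 181, 180, 178, 173, 170, 166, 162, 154, 144, 136, 126, 116, 112, 113, 114, 114, 115]
-0.141 -0.137 [115, 116, 115, 113, 115, 125, 147, 171, 187, 192, 193, 189, 187, 194, 195, 175, 141, 104, 74, 61, 58, 55, 57, 64, 73, 88, 109, 145, 181, 196, 190, 165, 135, 118, 113, 114, 114, 115, 115, 115, 116]
-0.108 -0.102 [115, 115, 116, 116, 116, 116, 117, 116, 115, 115, 115, 115, 114, 110, 115, 139, 182, 219, 232, 237, 237, 238, 239, 230, 208, 162, 115, 95, 97, 107, 113, 113, 114, 114, 115, 116, 116, 115, 114, 114, 115]
-0.096 -0.09 [119, 120, 121, 121, 121, 121, 121, 122, 121, 120, 120, 118, 113, 106, 105, 124, 158, 190, 211, 217, 221, 222, 222, 215, 189, 153, 117, 95, 95, 101, 107, 112, 117, 121, 119, 111, 96, 79, 69, 70, 78]
-175.0 [135, 113, 106, 126, 160, 188, 187, 170, 174, 193, 204, 194, 158, 110, 78, 69, 60, 57, 58, 58, 64, 81, 103, 140, 178, 199, 195, 174, 162, 177, 200, 221, 231, 235, 236, 234, 234, 233]
```

Profile through the socket and sleeve shows the machine axis about 2.7 mm further in +x than I had it. The flat is therefore still leaning about 0.35 rad. Continuing along the corrected arc.

Call:
step_arm(moves=[[[0, 0, 0], [0, 0.2, -0.25], 1], [[0, 0, 0], [0, 0.65, -0.38], 1], [[0, 0, 0], [0, 1.1, -0.47], 1], [[0, 0, 0], [0, 1.5, -0.52], 1], [[0, 0, 0], [0, 1.82, -0.53], 1], [[0, 0, 0], [0, 1.82, -0.53], 1], [[0, 0, 0], [0, 1.82, -0.53], 1]])

```text
time: 7.47
ee_pos: [0.5023, 0.2606, 0.2898]
tool_rot: [0.746, 0.666, 0.001, 0.001]
ft_force: [-2.7, -4.0, 21.0]
gripper_width: 0.232
grasp_force: 61.0
```

```bash
sed -i 's/M=np.array(\[.4844,.1205,0\])/M=np.array([.4871,.1195,0])/' h.py
cat > look.py <<'E'
from fit import *
import sys
s,e,R=tool();print(s['time'],e,s['ft_force'])
im=avg('top',8);np.save(sys.argv[1],im)
k=e-[0,0,.158]-M;print("knob lean",np.arctan2(-k@XA,k[2]-.075),"r",np.hypot(k@XA,k[2]-.075))
for f in("top0.npy","top1.npy",sys.argv[1]):
    x,p=profile(np.load(f),M,psi,-.101,.006);a,b=edges(p,x);c=(a+b)/2
    ths=np.arange(-.4,1.,.01);cs=np.array([np.mean(model(t,0,0,x)) for t in ths]);print(f,"edges",a,b,"theta(center)",ths[abs(cs-c).argmin()]);
print(p.round().astype(int))
E
python3 look.py top2.npy; python3 -c "
from h import *
print(at_z('side',(348.25,199.75),.114),Wm(0,-.139,.114))"
```

```text
7.4667 [0.5023 0.2606 0.2898] [-2.6621 -4.0288 21.0358]
knob lean 0.016153558724255314 r 0.056822724582507915
top0.npy edges -12.727768033742905 0.20433847606182098 theta(center) 0.9000000000000011
top1.npy edges -10.981269873678684 6.5829668045043945 theta(center) 0.38000000000000067
top2.npy edges -7.724846661090851 9.895138919353485 theta(center) 0.010000000000000342
[117 117 116 115 114 112 109 106 109 118 128 145 167 189 205 216 226 232
 234 236 237 237 238 238 237 236 231 223 214 198 179 160 142 125 113 110
 110 111 112 114 114]
[ 0.4697 -0.0169  0.114 ] [ 0.4713 -0.0186  0.114 ]
```

```bash
cat > sock.py <<'E'
from h import *
import sys
def blob(cam,im,c,lvl=125,r=9):
    g=cv2.resize(im[c[1]-r:c[1]+r,c[0]-r:c[0]+r].mean(2),None,fx=8,fy=8,interpolation=cv2.INTER_CUBIC)
    n,l,st,ce=cv2.connectedComponentsWithStats((g<lvl).astype(np.uint8));k=l[len(g)//2,len(g)//2]
    return (ce[k]+.5)/8-.5+[c[0]-r,c[1]-r],st[k][4]/64
def mach(P): d=P-M; return np.array([d@XA,d@YA,P[2]])*1e3
E
python3 - <<'E'
from sock import *
t=np.mean([np.load(f"top{i}.npy") for i in range(3)],0);s=np.load("side0.npy")
for lv in(90,110,130):
    a,A=blob("top",t,(327,218),lv);b,B=blob("side",s,(348,200),lv)
    print(lv,a,A,b,B,mach(at_z("top",a,.114)),mach(at_z("side",b,.114)),*tri(b,a))
g=t.mean(2).astype(np.float32)
r=np.arange(-60,61,2.)
for y in(-.18,-.2,-.24):
    p=proj("top",[Wm(x/1e3,y,.124) for x in r]).astype(np.float32);print(cv2.remap(g,p[None,:,0],p[None,:,1],1)[0].round().astype(int).tolist())
E
```

```text
90 [326.4405 217.3469] 26.21875 [348.1803 199.3015] 28.890625 [  -0.1583 -139.2209  114.    ] [  -1.083  -138.7611  114.    ] [ 0.4708 -0.0188  0.1132] 0.0009061309048548462
110 [326.4    217.2659] 36.0625 [348.1604 199.2706] 35.28125 [   0.0555 -139.0845  114.    ] [  -1.0004 -138.8312  114.    ] [ 0.4709 -0.0186  0.1136] 0.0010406083222613874
130 [326.38  217.256] 44.03125 [348.1315 199.285 ] 41.5625 [   0.077 -139.026  114.   ] [  -0.9426 -138.7612  114.    ] [ 0.4709 -0.0186  0.1135] 0.0010042373237002782
[118, 119, 121, 124, 125, 132, 142, 157, 166, 171, 173, 173, 173, 173, 173, 173, 173, 172, 171, 171, 171, 171, 171, 171, 172, 172, 171, 172, 172, 171, 170, 170, 169, 169, 169, 170, 170, 170, 170, 170, 169, 169, 170, 169, 169, 169, 169, 169, 168, 167, 162, 150, 135, 117, 101, 93, 90, 90, 91, 91, 91]
[111, 106, 101, 100, 106, 126, 147, 164, 173, 175, 176, 176, 177, 177, 177, 178, 177, 177, 177, 177, 177, 177, 176, 176, 175, 175, 175, 175, 175, 176, 176, 176, 176, 175, 175, 174, 174, 174, 174, 174, 174, 175, 175, 175, 175, 174, 174, 174, 174, 172, 169, 159, 141, 120, 97, 91, 89, 89, 90, 90, 89]
[118, 117, 113, 107, 112, 128, 153, 169, 177, 178, 178, 178, 178, 178, 178, 178, 179, 179, 179, 179, 178, 178, 177, 176, 175, 176, 176, 177, 177, 177, 177, 176, 176, 176, 176, 176, 176, 175, 175, 175, 175, 175, 175, 175, 175, 176, 176, 175, 175, 174, 169, 160, 144, 121, 103, 90, 89, 89, 89, 91, 90]
```

Flat is at ~0.01 rad and the socket mouth is at (0.4709, -0.0186, 0.1135), which agrees with the stated height. Releasing the crank.

Call:
step_arm(moves=[[[0, 0, 0], [0, 0, 0], -1], [[0, 0, 0], [0, 0, 0], -1], [[0, 0, 0], [0, 0, 0], -1], [[0, 0, 0], [0, 0, 0], -1], [[0, 0, 0], [0, 0, -3], -1], [[0, 0, 0], [0, 0, -7], -1], [[0, 0, 0], [0, 0, -11], -1], [[0, 0, 0], [0, 0, -12], -1]])

```text
time: 8.53
ee_pos: [0.5028, 0.261, 0.4134]
tool_rot: [0.746, 0.666, 0.003, 0.001]
ft_force: [1.8, 1.0, 0.8]
gripper_width: 0.999
grasp_force: 0.0
```

```bash
python3 look.py top3.npy|grep -v "^\["
python3 - <<'E'
from sock import *
# key handle axis by red mask, top & side averaged
ts=np.load("top0.npy").astype(np.uint8);ss=np.load("side0.npy").astype(np.uint8)
def red(im,box):
    x,y,w,h=box;hsv=cv2.cvtColor(cv2.resize(im[y:y+h,x:x+w],None,fx=6,fy=6,interpolation=cv2.INTER_CUBIC),cv2.COLOR_BGR2HSV)
    m=(((hsv[...,0]<10)|(hsv[...,0]>168))&(hsv[...,1]>150)&(hsv[...,2]>90)).astype(np.uint8)
    n,l,st,ce=cv2.connectedComponentsWithStats(m);k=1+st[1:,4].argmax();ys,xs=np.nonzero(l==k)
    (c,wh,a)=cv2.minAreaRect(np.stack([xs,ys],1).astype(np.float32));q=cv2.boxPoints((c,wh,a))
    L=[np.linalg.norm(q[1]-q[0]),np.linalg.norm(q[2]-q[1])]
    e=[(q[0]+q[3])/2,(q[1]+q[2])/2] if L[0]>L[1] else [(q[0]+q[1])/2,(q[2]+q[3])/2]
    f=lambda v:(np.array(v)+.5)/6-.5+[x,y]
    return f(ce[k]),f(e[0]),f(e[1])
a=red(ts,(440,215,40,40));b=red(ss,(370,95,40,22));print(a,b)
print("mid",*tri(b[0],a[0]))
for z in(.107,):
  for c,q in(("top",a),("side",b)):
    P=[at_z(c,v,z) for v in q];d=P[2]-P[1];print(c,P[0],"len",np.linalg.norm(d),"yaw",np.arctan2(d[1],d[0]))
E
```

```text
8.5333 [0.5028 0.261  0.4134] [1.7736 0.9961 0.7886]
knob lean 0.0029037649602624525 r 0.180431966859352
top0.npy edges -12.727768033742905 0.20433847606182098 theta(center) 0.9000000000000011
top1.npy edges -10.981269873678684 6.5829668045043945 theta(center) 0.38000000000000067
top3.npy edges -7.708206743001938 9.888412475585938 theta(center) 0.010000000000000342
 232 234 235 235 236 236 235 234 229 222 213 196 177 158 140 123 111 109
 108 109 110 112 113]
(array([458.0045, 235.4126]), array([449.6387, 224.2649]), array([465.789, 246.288])) (array([391.2927, 105.6365]), array([379.5898, 108.57  ]), array([402.3167, 103.3752]))
mid [ 0.418 -0.378  0.114] 0.002540646341256811
top [ 0.4199 -0.3805  0.107 ] len 0.07228514460668982 yaw -2.5654337002181027
side [ 0.4169 -0.3841  0.107 ] len 0.07715483793975632 yaw -2.5920626669932583
```

```bash
python3 -c "
from h import *
goto([.419,-.381,.38],.568)"
```

```text
turn [-0.1, 0.1, 50.9] shift cm [-64.65, -0.91, 2.72]
```

Call:
step_arm(moves=[[[0, 0, 50.9], [-33, -0.5, 0], -1], [[0, 0, 50.9], [-33, -0.5, 0], -1], [[0, 0, 50.9], [-33, -0.5, 0], -1], [[0, 0, 50.9], [-33, -0.5, 0], -1], [[0, 0, 50.9], [-33, -0.5, 0], -1], [[0, 0, 50.9], [-33, -0.5, 0], -1], [[0, 0, 50.9], [-33, -0.5, 0], -1], [[0, 0, 50.9], [-33, -0.5, 0], -1]])

```text
time: 9.6
ee_pos: [0.4584, -0.0688, 0.4072]
tool_rot: [0.961, 0.276, -0.0, -0.0]
ft_force: [0.8, -0.7, -0.2]
gripper_width: 1.003
grasp_force: 0.0
```

```bash
python3 -c "
from h import *
goto([.419,-.381,.35],.568)"
```

```text
turn [-0.0, 0.0, -0.4] shift cm [-19.92, 24.35, 5.72]
```

Call:
step_arm(moves=[[[0, 0, -0.4], [-19.9, 24.3, 5.7], -1], [[0, 0, -0.4], [-19.9, 24.3, 5.7], -1], [[0, 0, -0.4], [-19.9, 24.3, 5.7], -1], [[0, 0, -0.4], [-19.9, 24.3, 5.7], -1], [[0, 0, -0.4], [-19.9, 24.3, 5.7], -1], [[0, 0, -0.4], [-19.9, 24.3, 5.7], -1], [[0, 0, -0.4], [-19.9, 24.3, 5.7], -1], [[0, 0, -0.4], [-19.9, 24.3, 5.7], -1]])

```text
time: 10.27
ee_pos: [0.4215, -0.382, 0.3492]
tool_rot: [0.959, 0.283, -0.0, -0.0]
ft_force: [0.2, -0.3, 0.5]
gripper_width: 0.999
grasp_force: 0.0
```

```bash
python3 -c "
from h import *
goto([.419,-.381,.262],.568)
ctrl.camera('side');ctrl.camera('top')
t=avg('top',1);s=avg('side',1)
cv2.imwrite('pics/k.png',np.hstack([cv2.resize(s[70:170,330:430].astype(np.uint8),(400,400)),cv2.resize(t[190:290,400:500].astype(np.uint8),(400,400))]))"
```

```text
turn [-0.1, 0.0, 0.4] shift cm [-0.15, -0.21, 8.72]
```

View pics/k.png

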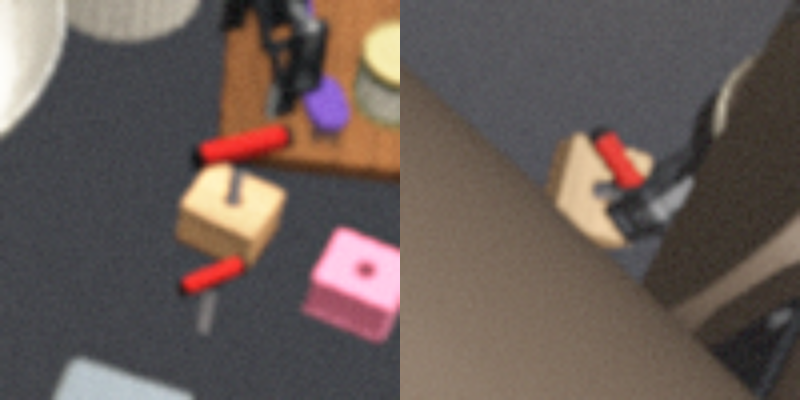

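The gripper is above the big key: bar at side ~(390,106), fingers above it, pink block and small key clear. Descending and gripping.

Call:
step_arm(moves=[[[0, 0, 0.4], [-0.1, 0, 4], -1], [[0, 0, 0.4], [-0.1, 0, 7], -1], [[0, 0, 0.4], [-0.1, 0, 8.7], -1], [[0, 0, 0.4], [-0.1, 0, 8.7], -1], [[0, 0, 0.4], [-0.1, 0, 8.7], 1], [[0, 0, 0.4], [-0.1, 0, 8.7], 1], [[0, 0, 0.4], [-0.1, 0, 8.7], 1], [[0, 0, 0.4], [-0.1, 0, 8.7], 1]])

```text
time: 11.13
ee_pos: [0.4221, -0.3794, 0.2652]
tool_rot: [0.96, 0.281, 0.001, 0.001]
ft_force: [0.3, -0.2, 0.5]
gripper_width: 0.452
grasp_force: 0.0
```

Call:
step_arm(moves=[[[0, 0, 0], [0, 0, 0], 1], [[0, 0, 0], [0, 0, 0], 1], [[0, 0, 0], [0, 0, 0], 1], [[0, 0, 0], [0, 0, 0], 1]])

```text
time: 11.47
ee_pos: [0.4217, -0.3793, 0.2646]
tool_rot: [0.96, 0.28, 0.0, 0.0]
ft_force: [-1.9, 2.8, 12.1]
gripper_width: 0.172
grasp_force: 58.3
```

```bash
python3 -c "
from h import *
s=ctrl.observe();print(s['ee_pos'],s['tool_rot'],s['ft_force'],s['wrist_torque'])
t=avg('side',2);cv2.imwrite('pics/k2.png',cv2.resize(t[60:180,330:450].astype(np.uint8),(500,500)))"
```

```text
[ 0.4217 -0.3793  0.2646] [0.9599 0.2804 0.0002 0.0002] [-1.8624  2.7554 12.1185] [ 0.7692  0.4483 -0.0019]
```

View pics/k2.png

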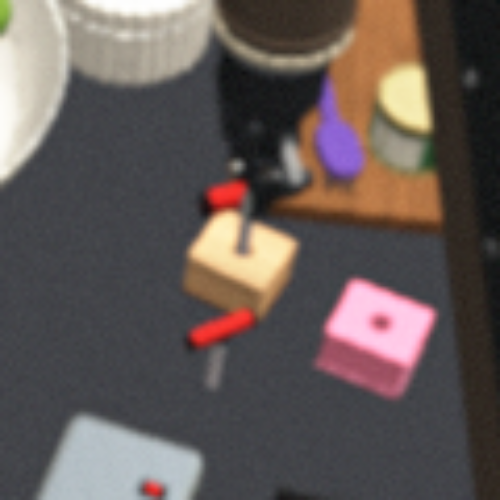

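The key is gripped mid-bar: bar end shows at ~(220,195) of the crop, with the blade still upright in the block. Lifting.

Call:
step_arm(moves=[[[0, 0, 0], [0, 0, -1], 1], [[0, 0, 0], [0, 0, -3], 1], [[0, 0, 0], [0, 0, -6], 1], [[0, 0, 0], [0, 0, -10], 1], [[0, 0, 0], [0, 0, -13], 1], [[0, 0, 0], [0, 0, -15.5], 1], [[0, 0, 0], [0, 0, -15.5], 1]])

```text
time: 12.15
ee_pos: [0.4224, -0.3801, 0.4247]
tool_rot: [0.96, 0.281, 0.002, 0.004]
ft_force: [0.8, -1.0, -0.6]
gripper_width: 0.171
grasp_force: 59.4
```

```bash
python3 -c "
from h import *
s=ctrl.observe();print(s['ft_force'],s['gripper_width'])
goto([.4709,-.0186,.114+.245+.035],1.615)
"
```

```text
[ 0.7676 -1.0227 -0.5619] 0.17143670181674797
 turn [0.5, 0.1, -59.9] shift cm [23.55, -27.87, 2.89]
```

Call:
step_arm(moves=[[[0.5, 0, -55], [21, -25, 0], 1], [[0.5, 0, -55], [21, -25, 0], 1], [[0.5, 0, -55], [21, -25, 0], 1], [[0.5, 0, -55], [21, -25, 0], 1], [[0.5, 0, -55], [21, -25, 0], 1], [[0.5, 0, -55], [21, -25, 0], 1], [[0.5, 0, -55], [21, -25, 0], 1], [[0.5, 0, -55], [21, -25, 0], 1]])

```text
time: 12.82
ee_pos: [0.4635, -0.0531, 0.419]
tool_rot: [0.719, 0.695, -0.001, -0.004]
ft_force: [0.6, -0.8, -1.1]
gripper_width: 0.173
grasp_force: 59.3
```

```bash
python3 -c "
from h import *
goto([.4709,-.0186,.4],1.615)
"
```

```text
turn [-0.4, -0.3, -4.5] shift cm [3.47, 0.64, 1.91]
```

Call:
step_arm(moves=[[[-0.2, -0.2, -4.5], [3.5, 0.6, 1.9], 1], [[-0.2, -0.2, -4.5], [3.5, 0.6, 1.9], 1], [[-0.2, -0.2, -4.5], [3.5, 0.6, 1.9], 1], [[-0.2, -0.2, -4.5], [3.5, 0.6, 1.9], 1]])

```text
time: 13.15
ee_pos: [0.4712, -0.0207, 0.3999]
tool_rot: [0.694, 0.72, -0.001, -0.002]
ft_force: [0.8, -0.6, -0.4]
gripper_width: 0.173
grasp_force: 59.2
```

Run:
```python
from h import *
s,e,R=tool();print(e,s['tool_rot'],R.as_matrix()[:,2])
t=avg('side',5);np.save('sk.npy',t);u=avg('top',5);np.save('tk.npy',u)
tip=e+R.apply([0,0,.2556]);print(proj('side',[tip]),proj('top',[tip]))
a=cv2.resize(t[150:230,310:390].astype(np.uint8),(400,400),interpolation=2);b=cv2.resize(u[180:260,290:370].astype(np.uint8),(400,400),interpolation=2)
cv2.imwrite('pics/tip.png',np.hstack([a,b]))
```

```text
[ 0.4712 -0.0207  0.3999] [ 0.694   0.72   -0.0013 -0.0017] [-0.0042  0.0005 -1.    ]
[[348.892  193.1012]] [[327.0227 216.1789]]
```

View pics/tip.png

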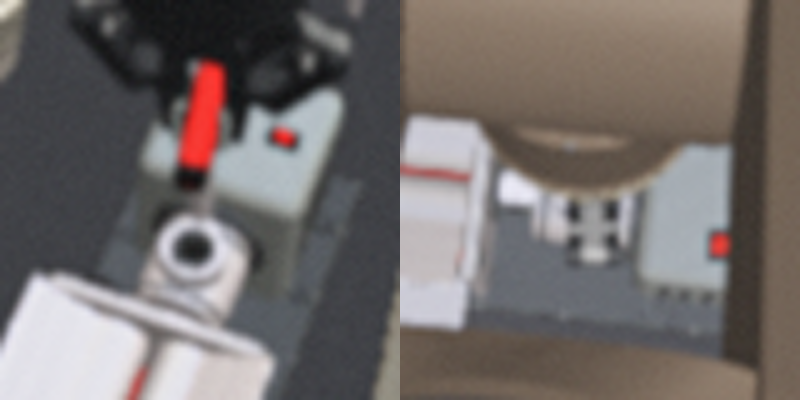

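The side crop shows the blade's lower end at crop (208,213), just above and beside the socket (190,248). The top view is hidden by the wrist. I compare this with the projected key model.

Run:
```python
from h import *
s,e,R=tool()
c=lambda q:(np.array(q)-[310,150]+.5)*5
for o in(0,-.003,-.006):
    f=lambda x,y,z:e+R.apply([x+o,y,.2556-z])
    print(o,"tip",c(proj('side',[f(0,0,0)])),"blade mid",c(proj('side',[f(0,0,.045)])),"bar ends top",c(proj('side',[f(-.042,0,.107),f(.042,0,.107)])).tolist(),"front bottom",c(proj('side',[f(.042,0,.089)])))
t=np.load('sk.npy');g=t.mean(2).round().astype(int)
print(g[184:198,344:358])
b=t[...,2]-t[...,1];print(b[160:190,342:356].round().astype(int))
```

```text
0 tip [[196.6577 217.272 ]] blade mid [[200.016  173.7565]] bar ends top [[221.63482322357368, 37.768107360173104], [187.7481288401708, 181.32064047241215]] front bottom [[186.4693 200.3849]]
-0.003 tip [[197.7737 212.4544]] blade mid [[201.169  168.8149]] bar ends top [[222.78993936538143, 32.86693564495039], [189.0113507306657, 175.97721056804346]] front bottom [[187.7142 195.1002]]
-0.006 tip [[198.8865 207.6499]] blade mid [[202.3186 163.8875]] bar ends top [[223.94138399925623, 27.980825121178157], [190.27053240034292, 170.6502657763106]] front bottom [[188.9553 189.8314]]
[[101  58  32  31  40  40  49  89 139 173 185 184 187 186]
 [ 79  43  24  22  22  24  41  90 137 167 178 183 184 184]
 [ 71  43  24  23  22  23  47  97 138 162 168 174 178 182]
 [ 70  53  39  38  35  41  71 110 135 147 153 161 168 171]
 [ 76  68  63  61  67  76  94 121 130 130 133 141 148 157]
 [ 74  74  77  83  91 101 115 126 123 112 108 115 126 136]
 [ 66  69  73  84  96 107 123 129 117  99  91  93 101 108]
 [ 53  60  69  83  94 107 120 127 111  94  87  83  87  89]
 [ 61  80 100 111 112 115 124 127 109  90  
[... 1382 characters left out ...]
2 -11  23 110 181 190 188 193 195 171  78   9  -4]
 [-11 -12  -9  30 123 182 191 190 192 195 148  52  -1  -9]
 [-11 -13  -6  42 136 187 191 192 196 185 112  23  -7  -9]
 [ -9 -10  -3  45 137 188 192 195 196 172  82   7 -12 -11]
 [ -8  -8  -4  33 102 148 171 176 179 138  55   0 -13 -12]
 [ -5  -6  -5  10  43  71  89 102 112  87  28  -8 -10 -11]
 [ -1  -3  -3  -1   3   9  16  26  37  31   7  -7 -11 -11]
 [ -1  -1  -2   0   2   5   3   1   2   7   0  -7 -10 -11]
 [ -1  -3   0   2   8  12  12   5   2   2   3  -5  -7  -9]
 [ -1  -1  -1   0   7  13  15   7   4   5   2  -2  -5  -6]
 [ -2  -3  -1  -2   2   5   6   5   5   3   4   0  -4  -3]
 [ -2  -2  -2   0  -1   2   5   5   6   6   4   0  -1  -1]]
```

Run:
```python
from sock import *
s,e,R=tool()
A=at_z('side',(348.15,199.28),.114)
for px in((349.7,192.1),(350.3,192.1)):
    B=at_z('side',px,.1443);print("socket-tip (side only)",(A-B)[:2]*1e3,B)
print("pred tip",e+R.apply([-.0032,0,.2556]),"socket",A)
# redo tilt removal + correction
goto([.4709+.0005,-.0186+.0032,.385],1.615)
```

```text
socket-tip (side only) [1.5894 5.7704] [ 0.4687 -0.0241  0.1443]
socket-tip (side only) [3.1249 6.1741] [ 0.4672 -0.0245  0.1443]
pred tip [ 0.4705 -0.0241  0.1443] socket [ 0.4703 -0.0183  0.114 ]
 turn [-0.2, -0.0, -0.5] shift cm [0.57, 0.04, 1.49]
```

Call:
step_arm(moves=[[[-0.2, 0, 0], [0.55, 0.07, 1.5], 1], [[-0.2, 0, 0], [0.55, 0.07, 2.6], 1], [[-0.2, 0, 0], [0.55, 0.07, 2.6], 1], [[-0.2, 0, 0], [0.55, 0.07, 2.6], 1]])

```text
time: 13.98
ee_pos: [0.4716, -0.0153, 0.3737]
tool_rot: [0.694, 0.72, -0.0, -0.001]
ft_force: [0.4, -0.6, -1.0]
gripper_width: 0.173
grasp_force: 59.3
```

Run:
```python
from h import *
s,e,R=tool();print(e,R.as_matrix()[:,2],s['ft_force'])
t=avg('side',5);np.save('sk2.npy',t);u=avg('top',1)
a=cv2.resize(t[180:215,328:368].astype(np.uint8),(480,420),interpolation=2)
cv2.imwrite('pics/tip2.png',a)
c=lambda q:(np.array(q)-[328,180]+.5)*12
print("tip",c(proj('side',[e+R.apply([-.0032,0,.2556])])),"mouth",c([348.15,199.28]))
```

```text
[ 0.4716 -0.0153  0.3737] [-0.0015  0.0009 -1.    ] [ 0.3848 -0.6104 -0.9704]
tip [[244.2434 227.892 ]] mouth [247.8  237.36]
```

View pics/tip2.png

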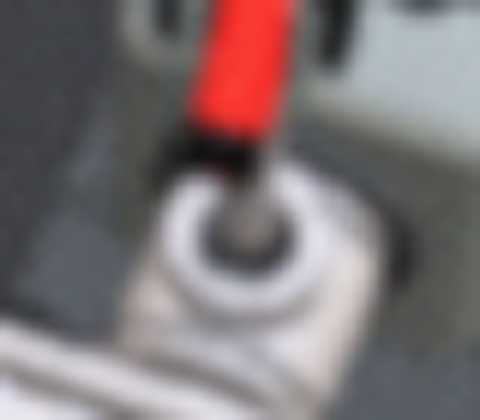

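The blade (lighter patch, ~(248,215) running to ~(246,245)) is centred on the dark socket disc at (248,237). Lowering to feel.

Call:
step_arm(moves=[[[0, 0, 0], [0, 0, 0.2], 1], [[0, 0, 0], [0, 0, 0.35], 1], [[0, 0, 0], [0, 0, 0.45], 1], [[0, 0, 0], [0, 0, 0.52], 1], [[0, 0, 0], [0, 0, 0.58], 1], [[0, 0, 0], [0, 0, 0.58], 1]])

```text
time: 14.78
ee_pos: [0.4718, -0.0153, 0.3682]
tool_rot: [0.694, 0.72, 0.0, -0.0]
ft_force: [-1.1, -0.5, 4.4]
gripper_width: 0.174
grasp_force: 60.4
```

```bash
python3 -c "
from h import *
s,e,R=tool();print(e,s['ft_force'],s['wrist_torque'],e[2]-.2556)"
```

```text
[ 0.4718 -0.0153  0.3682] [-1.1179 -0.4834  4.365 ] [-0.0449  0.2126  0.0352] 0.1126402698226085
```

Call:
step_arm(moves=[[[0, 0, 4], [0, 0.02, 0.05], 1], [[0, 0, 8], [0, 0.04, 0.07], 1], [[0, 0, 12], [-0.01, 0.07, 0.08], 1], [[0, 0, 16], [-0.01, 0.09, 0.09], 1], [[0, 0, 20], [-0.02, 0.11, 0.1], 1], [[0, 0, 20], [-0.02, 0.11, 0.1], 1]])

```text
time: 15.28
ee_pos: [0.4727, -0.0156, 0.367]
tool_rot: [0.81, 0.587, -0.0, -0.0]
ft_force: [-1.1, -4.4, 0.2]
gripper_width: 0.175
grasp_force: 59.7
```

```bash
python3 -c "
from h import *
s,e,R=tool();print(e,s['ft_force'],s['wrist_torque'],e[2]-.2556)"
```

```text
[ 0.4727 -0.0156  0.367 ] [-1.1446 -4.3879  0.1999] [-0.908   0.3214  0.0798] 0.11137226563552843
```

Call:
step_arm(moves=[[[0, 0, 0], [0, 0, 0.1], 1], [[0, 0, 0], [0, 0, 0.2], 1], [[0, 0, 0], [0, 0, 0.25], 1], [[0, 0, 0], [0, 0, 0.25], 1]])

```text
time: 15.62
ee_pos: [0.4728, -0.0156, 0.3644]
tool_rot: [0.808, 0.589, -0.0, -0.0]
ft_force: [-1.6, -4.8, 0.0]
gripper_width: 0.175
grasp_force: 59.6
```

```bash
cat > st.py <<'E'
from h import *
s,e,R=tool();b=2*np.arctan2(s['tool_rot'][1],s['tool_rot'][0])
t=np.array(s['wrist_torque']);print(s['time'],e,"F",s['ft_force'],"T",t,"tipz",e[2]-.2556,"tip xy",(e+R.apply([-.0032,0,.2556]))[:2],"b deg",np.degrees(b),"q6",s['qpos'][5])
E
python3 st.py
```

```text
15.6167 [ 0.4728 -0.0156  0.3644] F [-1.6146 -4.7665  0.0488] T [-1.3855  0.3447  0.0844] tipz 0.10881647807059908 tip xy [ 0.4716 -0.0185] b deg 72.20636560194016 q6 0.2130327076977255
```

Call:
step_arm(moves=[[[0, 0, 0], [-0.03, 0, 0.15], 1], [[0, 0, 0], [-0.03, 0, 0.3], 1], [[0, 0, 0], [-0.03, 0, 0.42], 1], [[0, 0, 0], [-0.03, 0, 0.52], 1], [[0, 0, 0], [-0.03, 0, 0.52], 1]])

```text
time: 16.03
ee_pos: [0.4727, -0.0158, 0.3592]
tool_rot: [0.808, 0.589, -0.0, -0.0]
ft_force: [-1.5, -6.1, 2.3]
gripper_width: 0.176
grasp_force: 59.8
```

```bash
python3 st.py
```

```text
16.0333 [ 0.4727 -0.0158  0.3592] F [-1.5193 -6.057   2.2843] T [-1.3717  0.4527  0.0682] tipz 0.10364782041824216 tip xy [ 0.4716 -0.0187] b deg 72.2070986381634 q6 0.21243147276777774
```

Call:
step_arm(moves=[[[0, 0, 4], [-0.04, 0.02, 0], 1], [[0, 0, 8], [-0.05, 0.04, 0], 1], [[0, 0, 12], [-0.06, 0.07, 0], 1], [[0, 0, 16], [-0.06, 0.09, 0], 1], [[0, 0, 16], [-0.06, 0.09, 0], 1]])

```text
time: 16.45
ee_pos: [0.4732, -0.0166, 0.3592]
tool_rot: [0.883, 0.469, -0.0, -0.0]
ft_force: [-3.6, -4.4, 1.7]
gripper_width: 0.175
grasp_force: 59.9
```

```bash
cat >> st.py <<'E'
r=R.apply([-.0032,0,.2556]);print("Taxis",t[2]-np.cross(r,s['ft_force'])[2])
E
python3 st.py
```

```text
16.45 [ 0.4732 -0.0166  0.3592] F [-3.5767 -4.3866  1.7429] T [-1.1311  0.6771  0.0998] tipz 0.1036213884561959 tip xy [ 0.4712 -0.0191] b deg 55.93027849839742 q6 0.4948347231904047
Taxis 0.0997689751814878
```

Call:
step_arm(moves=[[[0, 0, 3], [-0.03, 0.02, 0], 1], [[0, 0, 6], [-0.04, 0.03, 0], 1], [[0, 0, 8], [-0.04, 0.04, 0], 1], [[0, 0, 8], [-0.04, 0.04, 0], 1]])

```text
time: 16.78
ee_pos: [0.4733, -0.0171, 0.3592]
tool_rot: [0.913, 0.407, -0.0, -0.001]
ft_force: [-3.6, -3.6, 2.5]
gripper_width: 0.174
grasp_force: 59.9
```

```bash
python3 st.py
```

```text
16.7833 [ 0.4733 -0.0171  0.3592] F [-3.6184 -3.6407  2.526 ] T [-0.9035  0.8591  0.1133] tipz 0.10362201121557651 tip xy [ 0.4708 -0.0193] b deg 48.08204680678193 q6 0.6305530475820567
Taxis 0.11246937368785319
```

Call:
step_arm(moves=[[[0, 0, 3], [-0.02, 0.02, 0], 1], [[0, 0, 5], [-0.03, 0.03, 0], 1], [[0, 0, 5], [-0.03, 0.03, 0], 1]])

```text
time: 17.03
ee_pos: [0.4733, -0.0175, 0.3592]
tool_rot: [0.93, 0.368, -0.0, -0.001]
ft_force: [-3.3, -3.3, 2.0]
gripper_width: 0.174
grasp_force: 59.9
```

```bash
python3 st.py
```

```text
17.0333 [ 0.4733 -0.0175  0.3592] F [-3.2804 -3.2848  1.9512] T [-0.7492  0.9238  0.1438] tipz 0.10363355057132811 tip xy [ 0.4707 -0.0194] b deg 43.12592021922899 q6 0.716111240088463
Taxis 0.1416441639032318
```

Call:
step_arm(moves=[[[0, 0, 3], [0, 0.02, 0], 1], [[0, 0, 3], [0, 0.02, 0], 1]])

```text
time: 17.2
ee_pos: [0.4734, -0.0176, 0.3592]
tool_rot: [0.939, 0.343, -0.0, -0.001]
ft_force: [-4.0, -2.6, 2.9]
gripper_width: 0.177
grasp_force: 59.9
```

```bash
python3 st.py
```

```text
17.2 [ 0.4734 -0.0176  0.3592] F [-4.0025 -2.6388  2.9221] T [-0.696   1.079   0.1066] tipz 0.10364692918280582 tip xy [ 0.4707 -0.0194] b deg 40.10776369507894 q6 0.7685021157552706
Taxis 0.10679280363951157
```

Call:
step_arm(moves=[[[0, 0, 3], [-0.02, 0.02, 0], 1], [[0, 0, 5], [-0.03, 0.03, 0], 1], [[0, 0, 5], [-0.03, 0.03, 0], 1]])

```text
time: 17.45
ee_pos: [0.4734, -0.018, 0.3592]
tool_rot: [0.953, 0.302, -0.0, -0.001]
ft_force: [-4.2, -1.8, 2.0]
gripper_width: 0.174
grasp_force: 59.9
```

```bash
python3 st.py
```

```text
17.45 [ 0.4734 -0.018   0.3592] F [-4.152  -1.8242  2.0335] T [-0.4749  1.0589  0.1894] tipz 0.10363229098171373 tip xy [ 0.4705 -0.0196] b deg 35.17416226608356 q6 0.8537027569141133
Taxis 0.19074065999152903
```

Call:
step_arm(moves=[[[0, 0, 2], [0, 0.01, 0], 1], [[0, 0, 2], [0, 0.01, 0], 1]])

```text
time: 17.62
ee_pos: [0.4735, -0.0181, 0.3592]
tool_rot: [0.958, 0.286, -0.0, -0.001]
ft_force: [-4.9, -1.5, 1.4]
gripper_width: 0.176
grasp_force: 59.9
```

```bash
cat >> st.py <<'E'
v=[]
for _ in range(4):
    ctrl.camera("side");s=ctrl.observe();v.append(s['wrist_torque'][2]-np.cross(r,s['ft_force'])[2])
print(v,np.mean(v))
E
python3 st.py
```

```text
17.6167 [ 0.4735 -0.0181  0.3592] F [-4.8527 -1.4901  1.4358] T [-0.4084  1.1269  0.0906] tipz 0.10363976920771195 tip xy [ 0.4705 -0.0196] b deg 33.191491841368126 q6 0.8881446348675998
Taxis 0.09346642843978206
[np.float64(0.14654248384439847), np.float64(0.1401857199004395), np.float64(0.12857499087593718), np.float64(0.10398876629659559)] 0.12982299022934268
```

Call:
step_arm(moves=[[[0, 0, 2], [-0.02, 0.01, 0], 1], [[0, 0, 4], [-0.03, 0.02, 0], 1], [[0, 0, 4], [-0.03, 0.02, 0], 1]])

```text
time: 18.07
ee_pos: [0.4734, -0.0184, 0.3593]
tool_rot: [0.968, 0.251, -0.0, -0.001]
ft_force: [-4.1, -0.7, 1.2]
gripper_width: 0.178
grasp_force: 59.9
```

```bash
python3 st.py
```

```text
18.0667 [ 0.4734 -0.0184  0.3593] F [-4.1312 -0.6796  1.219 ] T [-0.2012  1.171   0.1473] tipz 0.10365673529309954 tip xy [ 0.4704 -0.0197] b deg 29.098846555689608 q6 0.9587894009800886
Taxis 0.1505972900064933
[np.float64(0.15590444979042067), np.float64(0.16614662463637903), np.float64(0.11627809447464243), np.float64(0.1297173469790398)] 0.14201162897012048
```

Call:
step_arm(moves=[[[0, 0, 2], [-0.02, 0.01, 0], 1], [[0, 0, 4], [-0.03, 0.02, 0], 1], [[0, 0, 4], [-0.03, 0.02, 0], 1]])

```text
time: 18.52
ee_pos: [0.4733, -0.0187, 0.3593]
tool_rot: [0.976, 0.217, -0.0, -0.001]
ft_force: [-4.5, 0.4, 0.6]
gripper_width: 0.179
grasp_force: 59.8
```

```bash
python3 st.py
```

```text
18.5167 [ 0.4733 -0.0187  0.3593] F [-4.5102  0.4125  0.6158] T [0.0677 1.2059 0.099 ] tipz 0.10368925881636759 tip xy [ 0.4702 -0.0198] b deg 25.04515264212565 q6 1.0287861386895523
Taxis 0.10514081933180613
[np.float64(0.14551108932813714), np.float64(0.08694058459529126), np.float64(0.1466855314586853), np.float64(0.12131114416693077)] 0.12511208738726112
```

Call:
step_arm(moves=[[[0, 0, 2], [-0.02, 0.01, 0], 1], [[0, 0, 4], [-0.03, 0.02, 0], 1], [[0, 0, 4], [-0.03, 0.02, 0], 1]])

```text
time: 18.97
ee_pos: [0.4732, -0.019, 0.3593]
tool_rot: [0.983, 0.183, -0.0, -0.001]
ft_force: [-4.6, 1.0, -0.6]
gripper_width: 0.173
grasp_force: 59.7
```

```bash
python3 st.py
```

```text
18.9667 [ 0.4732 -0.019   0.3593] F [-4.5605  0.9816 -0.5947] T [0.2454 1.1626 0.1434] tipz 0.10370208914635509 tip xy [ 0.4701 -0.0199] b deg 21.031838018263254 q6 1.0981421787874504
Taxis 0.15047240611090415
[np.float64(0.17364109259698576), np.float64(0.11994458990987385), np.float64(0.12721511363547036), np.float64(0.17872656653334096)] 0.14988184066891774
```

Call:
step_arm(moves=[[[0, 0, 3], [-0.02, 0.015, 0], 1], [[0, 0, 3], [-0.02, 0.015, 0], 1]])

```text
time: 19.33
ee_pos: [0.4731, -0.0193, 0.3593]
tool_rot: [0.988, 0.156, -0.0, -0.0]
ft_force: [-4.0, 1.3, -0.6]
gripper_width: 0.174
grasp_force: 59.7
```

```bash
python3 st.py
```

```text
19.3333 [ 0.4731 -0.0193  0.3593] F [-4.0062  1.3264 -0.6228] T [0.4052 1.1113 0.1885] tipz 0.10374789453446126 tip xy [ 0.4699 -0.02  ] b deg 17.991264545340105 q6 1.1508095692482898
Taxis 0.19569612634724046
[np.float64(0.19931729127707218), np.float64(0.201204637727102), np.float64(0.19323116659627992), np.float64(0.1617863424005737)] 0.18888485950025696
```

Call:
step_arm(moves=[[[0, 0, 2], [-0.01, 0.01, 0], 1], [[0, 0, 2], [-0.01, 0.01, 0], 1]])

```text
time: 19.7
ee_pos: [0.473, -0.0194, 0.3593]
tool_rot: [0.99, 0.14, -0.0, -0.0]
ft_force: [-5.2, 3.2, -2.4]
gripper_width: 0.172
grasp_force: 59.6
```

```bash
python3 st.py
```

```text
19.7 [ 0.473  -0.0194  0.3593] F [-5.2309  3.2285 -2.3828] T [0.5546 1.1291 0.2009] tipz 0.10371642079877036 tip xy [ 0.4698 -0.0201] b deg 16.0462911873441 q6 1.1844738082289525
Taxis 0.2144758552058719
[np.float64(0.2072045120983313), np.float64(0.25557185279842776), np.float64(0.2346865808356821), np.float64(0.17100536073599099)] 0.21711707661710805
```

Call:
step_arm(moves=[[[0, 0, 1.5], [0, 0.01, 0], 1], [[0, 0, 3], [-0.01, 0.02, 0], 1], [[0, 0, 3], [-0.01, 0.02, 0], 1]])

```text
time: 20.15
ee_pos: [0.4729, -0.0196, 0.3593]
tool_rot: [0.994, 0.114, -0.0, -0.0]
ft_force: [-3.6, 2.8, -2.5]
gripper_width: 0.173
grasp_force: 59.7
```

```bash
python3 st.py
```

```text
20.15 [ 0.4729 -0.0196  0.3593] F [-3.5648  2.8091 -2.4573] T [0.6603 1.0896 0.2184] tipz 0.10372640929746474 tip xy [ 0.4697 -0.0201] b deg 13.036599777303593 q6 1.2365148334417584
Taxis 0.22919301776192266
[np.float64(0.28600737774694174), np.float64(0.21297781941172775), np.float64(0.27785913353654434), np.float64(0.22265422147229344)] 0.24987463804187682
```

Call:
step_arm(moves=[[[0, 0, 2], [-0.01, 0.01, 0], 1], [[0, 0, 2], [-0.01, 0.01, 0], 1], [[0, 0, 2], [-0.01, 0.01, 0], 1], [[0, 0, 2], [-0.01, 0.01, 0], 1]])

```text
time: 20.68
ee_pos: [0.4729, -0.0197, 0.3594]
tool_rot: [0.995, 0.097, -0.0, -0.0]
ft_force: [-4.1, 2.5, -3.0]
gripper_width: 0.175
grasp_force: 59.7
```

```bash
python3 st.py
```

```text
20.6833 [ 0.4729 -0.0197  0.3594] F [-4.0775  2.4654 -2.9722] T [0.6915 1.0687 0.3038] tipz 0.1037669869736601 tip xy [ 0.4697 -0.0201] b deg 11.14081804288966 q6 1.2693807498172158
Taxis 0.31324624709277415
[np.float64(0.264758682359214), np.float64(0.25702574494629626), np.float64(0.32675338558229666), np.float64(0.28922735959037393)] 0.28444129311954525
```

Torque is about 0.16 Nm above drag, so the screw is snug. I back the key off within its play and withdraw it.

Call:
step_arm(moves=[[[0, 0, -4], [0.01, -0.02, 0], 1], [[0, 0, -7], [0.03, -0.04, 0], 1], [[0, 0, -7], [0.03, -0.04, -0.1], 1], [[0, 0, -7], [0.03, -0.04, -0.4], 1]])

```text
time: 21.22
ee_pos: [0.4731, -0.0194, 0.3632]
tool_rot: [0.988, 0.157, -0.0, -0.0]
ft_force: [-2.4, 1.1, -2.3]
gripper_width: 0.177
grasp_force: 59.3
```

```bash
python3 st.py
```

```text
21.2167 [ 0.4731 -0.0194  0.3632] F [-2.3604  1.0589 -2.3186] T [0.1975 0.7095 0.0074] tipz 0.1076285374159045 tip xy [ 0.47   -0.0202] b deg 18.01702262208358 q6 1.1503538021800845
Taxis 0.012603179753282305
[np.float64(0.033133754281355864), np.float64(0.024557155399722093), np.float64(0.08781380688687422), np.float64(0.028554610738157175)] 0.043514831826527337
```

Call:
step_arm(moves=[[[0, 0, 0], [0, 0, -0.4], 1], [[0, 0, 0], [0, 0, -0.9], 1], [[0, 0, 0], [0, 0, -2], 1], [[0, 0, 0], [0, 0, -4.5], 1], [[0, 0, 0], [0, 0, -6.5], 1], [[0, 0, 0], [0, 0, -6.5], 1]])

```text
time: 21.92
ee_pos: [0.4746, -0.0196, 0.4325]
tool_rot: [0.988, 0.157, 0.003, 0.001]
ft_force: [0.9, -0.3, 0.3]
gripper_width: 0.173
grasp_force: 59.4
```

```bash
python3 st.py | head -1; python3 -c "
from h import *
goto([.4217,-.3793,.36],.568)"
```

```text
21.9167 [ 0.4746 -0.0196  0.4325] F [ 0.8661 -0.2588  0.252 ] T [ 0.0294 -0.0463  0.0096] tipz 0.17688988433512504 tip xy [ 0.4732 -0.0206] b deg 18.071452264766712 q6 1.1495521378820648
 turn [-0.0, -0.0, -14.5] shift cm [-16.05, 32.63, 6.78]
```

Call:
step_arm(moves=[[[0, 0, -14.5], [-14, 28.5, 1], 1], [[0, 0, -14.5], [-14, 28.5, 1], 1], [[0, 0, -14.5], [-14, 28.5, 1], 1], [[0, 0, -14.5], [-14, 28.5, 1], 1], [[0, 0, -14.5], [-14, 28.5, 1], 1], [[0, 0, -14.5], [-14, 28.5, 1], 1], [[0, 0, -14.5], [-14, 28.5, 1], 1], [[0, 0, -14.5], [-14, 28.5, 1], 1]])

```text
time: 22.78
ee_pos: [0.4275, -0.3358, 0.417]
tool_rot: [0.96, 0.28, -0.0, -0.001]
ft_force: [1.6, 0.8, -0.9]
gripper_width: 0.172
grasp_force: 59.4
```

```bash
python3 -c "
from h import *
goto([.4217,-.3793,.32],.568)"
```

```text
turn [-0.1, 0.0, 0.0] shift cm [-2.83, 3.37, 9.7]
```

Call:
step_arm(moves=[[[-0.1, 0, 0], [-2.8, 3.4, 0], 1], [[-0.1, 0, 0], [-2.8, 3.4, 0], 1], [[-0.1, 0, 0], [-2.8, 3.4, 4], 1], [[-0.1, 0, 0], [-2.8, 3.4, 8], 1], [[-0.1, 0, 0], [-2.8, 3.4, 10.3], 1], [[-0.1, 0, 0], [-2.8, 3.4, 10.3], 1], [[-0.1, 0, 0], [-2.8, 3.4, 10.3], 1]])

```text
time: 23.37
ee_pos: [0.4229, -0.3771, 0.3139]
tool_rot: [0.96, 0.281, -0.001, -0.001]
ft_force: [0.1, 1.0, -0.3]
gripper_width: 0.178
grasp_force: 59.4
```

Run:
```python
from h import *
s,e,R=tool();print(e,R.as_matrix()[:,2]);goto([.4217,-.3793,.2646],.568)
t=avg('side',4);cv2.imwrite('pics/put.png',cv2.resize(t[85:145,355:425].astype(np.uint8),(560,480),interpolation=2))
```

```text
[ 0.4229 -0.3771  0.3139] [-0.0019  0.0018 -1.    ]
 turn [-0.1, 0.0, 0.0] shift cm [-0.22, 0.13, 4.92]
```

View pics/put.png

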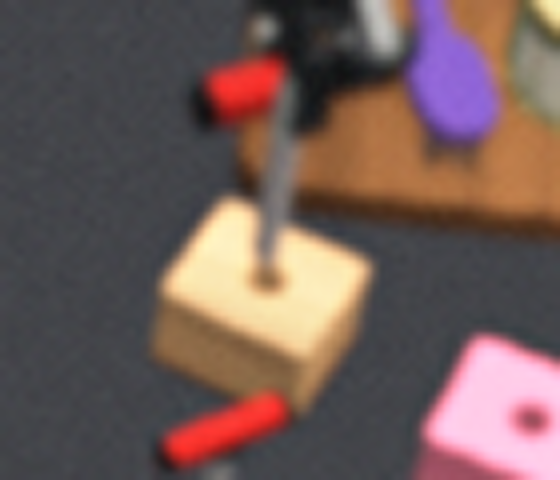

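The blade end at crop (267,262) is just above the hole at (267,280). Lowering with the small correction.

Call:
step_arm(moves=[[[-0.1, 0, 0], [-0.22, 0.13, 0], 1], [[-0.1, 0, 0], [-0.22, 0.13, 0.8], 1], [[-0.1, 0, 0], [-0.22, 0.13, 1.4], 1], [[-0.1, 0, 0], [-0.22, 0.13, 2], 1], [[-0.1, 0, 0], [-0.22, 0.13, 2], 1]])

```text
time: 23.98
ee_pos: [0.4217, -0.3793, 0.2936]
tool_rot: [0.96, 0.281, -0.0, 0.0]
ft_force: [-1.1, -0.2, -1.2]
gripper_width: 0.175
grasp_force: 59.6
```

```bash
python3 st.py|head -1
```

```text
23.9833 [ 0.4217 -0.3793  0.2936] F [-1.092  -0.2071 -1.2468] T [ 0.0448 -0.006  -0.0114] tipz 0.03802781099238095 tip xy [ 0.419  -0.3812] b deg 32.5819662806718 q6 0.21663025784515932
```

Call:
step_arm(moves=[[[0, 0, 0], [0, 0, 1], 1], [[0, 0, 0], [0, 0, 2], 1], [[0, 0, 0], [0, 0, 2.7], 1], [[0, 0, 0], [0, 0, 2.85], 1], [[0, 0, 0], [0, 0, 2.85], 1]])

```text
time: 24.6
ee_pos: [0.4219, -0.3796, 0.2655]
tool_rot: [0.96, 0.281, 0.0, 0.001]
ft_force: [-0.1, 1.7, -2.9]
gripper_width: 0.169
grasp_force: 59.5
```

```bash
python3 st.py|head -1
```

```text
24.6 [ 0.4219 -0.3796  0.2655] F [-0.0682  1.7289 -2.8697] T [0.5162 0.2338 0.0311] tipz 0.0099101476920897 tip xy [ 0.4193 -0.3816] b deg 32.58567804564716 q6 0.2166524966888667
```

Almost at the floor (under 1 mm). Releasing and retreating.

Call:
step_arm(moves=[[[0, 0, 0], [0, 0, 0.05], -1], [[0, 0, 0], [0, 0, 0.05], -1], [[0, 0, 0], [0, 0, 0.05], -1], [[0, 0, 0], [0, 0, 0.05], -1], [[0, 0, 0], [0, 0, 0.05], -1], [[0, 0, 0], [0, 0, -3], -1], [[0, 0, 0], [0, 0, -7], -1], [[0, 0, 0], [0, 0, -11], -1]])

```text
time: 25.47
ee_pos: [0.4216, -0.3792, 0.3773]
tool_rot: [0.96, 0.281, -0.0, 0.0]
ft_force: [1.1, -1.0, -0.9]
gripper_width: 0.999
grasp_force: 0.0
```

Call:
step_arm(moves=[[[0, 0, 0], [-14, 14, -4], -1], [[0, 0, 0], [-14, 14, -4], -1], [[0, 0, 0], [-14, 14, -4], -1], [[0, 0, 0], [-14, 14, -4], -1], [[0, 0, 0], [-14, 14, -4], -1], [[0, 0, 0], [-14, 14, -4], -1]])

```text
time: 25.97
ee_pos: [0.3774, -0.5785, 0.4184]
tool_rot: [0.96, 0.279, 0.0, 0.004]
ft_force: [-1.6, 1.2, -0.2]
gripper_width: 1.002
grasp_force: 0.0
```

```bash
python3 look.py top9.npy|grep top9
python3 - <<'E'
from h import *
t=avg('side',3);u=np.load('top9.npy')
cv2.imwrite('pics/end.png',np.vstack([cv2.resize(t[85:235,300:440].astype(np.uint8),(320,300)),cv2.resize(u[190:300,290:480].astype(np.uint8),(320,300))]))
print(proj('side',[[.419,-.381,.107]]),ctrl.observe()['ft_force'])
E
```

```text
top9.npy edges -7.722231715917587 9.894019663333893 theta(center) 0.010000000000000342
[[390.4799 106.2186]] [-0.8188  0.3191 -0.2704]
```

View pics/end.png

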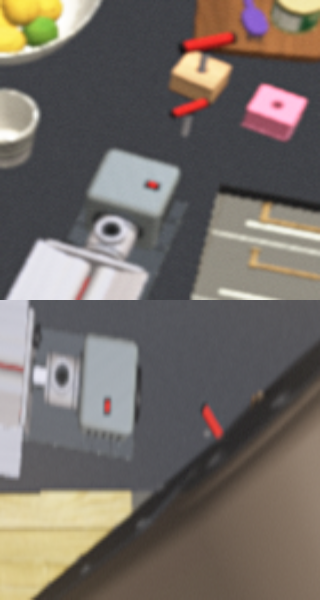

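The key stands upright in the wooden block (handle at side ~(390,106), as at the start). The flat is still facing up at 0.01 rad, and nothing else has moved.

```bash
python3 -c "
from bench import ctrl
print(ctrl.hand_in())"
```

```text
the job is handed in; nothing more can be done
None
```

The job is handed in, though no verdict came back: the shaft flat measures about 0.01 rad from straight up, the setscrew is snug at roughly 0.16 Nm above thread drag, and the key stands upright in its wooden block.

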